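# Verify a gold bar with the bench metal tester

### The job

Test the gold bar: first turn the metal selector on the white tester to the yellow (gold) mark and leave it there, then take the cordless probe out of its dock and hold it upright on the gold bar, with its orange spring foot inside the black ring drawn on the bar. Press lightly, so that the foot is pushed in about half of its travel, without jabbing the bar, and finish holding the probe like that: do not let go. Do not shift the bars, and leave the coins, the loupe and the bottle box alone.

Things in the scene. Friction and masses are not known exactly. Their poses are not given: they have to be found in the camera images.
- selector (a joint): Angle of the tester's black rotary selector, rad: 0 at the scale's first mark, growing clockwise from above, stops at 0 and 4.71. Turns smoothly (0.04 N m friction), stays where left. 10 marks 0.524 rad apart, three of them broad and coloured: orange at 0.524, YELLOW (gold) at 2.094, blue at 3.665. Starts between 0.2 and 1.5.
- selector_top (a point): Centre of the knob's top, on its vertical axis, 88 mm above the bench. Upright grip bar: 38 mm long (along this point's x), 13 mm thick (y), 27 mm tall down from this point, on a 42 mm round skirt 7 mm high that stands 2 mm above the panel. +x is the way the white pointer line on the bar points; z up; the frame turns with the knob.
- tester: White desktop metal tester, fixed, 150 (x) by 190 (y) by 52 mm high, flat top. Origin at the centre of its underside, z up. Selector axis at (-32, -45) mm. In this frame the pointer stands at 135 degrees (from +x towards +y) when the selector reads 0, and the yellow mark lies at 15 degrees. It may stand on either side of the robot.
- probe: Cordless probe, 100 g, leaning in its dock. Origin on its axis at the shoulder (underside of the square grey handle); z along the axis to its top. Handle 22 x 22 mm (sides along x, y), z = 0 to 75 mm; below it a steel nose, 18 mm diameter, 40 mm long, then the orange foot. In the dock the shoulder rests on the rim and the handle is free, its top leaning 15 degrees from vertical to the dock's -x.
- foot_face (a point): Centre of the flat end of the probe's orange spring foot, 12 mm in diameter, 52 mm below the probe's origin while the foot is out; z along the probe's axis towards its handle.
- foot (a joint): How far the probe's spring foot is pushed in, m: 0 out, 0.010 at its stop. The spring gives 0.8 N plus 400 N per metre, so half travel (0.005) is 2.8 N and the stop is reached at 4.8 N.
- dock: Probe dock, fixed: grey base plate 110 (x) by 80 (y) by 10 mm, and on it a black block with the bore that holds the probe. Origin at the centre of its underside, z up. Bore mouth at (-4, 0, 68) mm; bore 20 mm in diameter, 58 mm deep, leaning 15 degrees: it comes out up and towards -x; block top 50 x 56 mm, square to it. It may stand on either side of the robot.
- gold_bar: Gold-coloured bar lying loose on the dark blue mat (fixed, 3 mm thick), 80 mm (x) by 40 mm (y) by 8 mm, 0.5 kg. Origin at the centre of its underside, z up.
- gold_spot (a point): Centre of the black ring, 24 mm in diameter, drawn on the gold bar's top face, 22 mm from the bar's middle towards its +x end; z is up, 11 mm above the bench.
- silver_bar: Silver bar on the same mat, 92 x 46 x 11.5 mm, 0.5 kg; not to be moved. Origin at the centre of its underside. The two bars can lie either way round.
- coins: Stack of gold coins on the bench, 38 mm in diameter, 16 mm high; not to be moved. Origin at the centre of its underside.
- loupe: Metal eye loupe standing on the mat, 36 mm in diameter, 34 mm high; not to be moved. Origin at the centre of its underside.
- reagent_box: Open wooden box, 70 mm (x) by 150 mm (y), with four red-capped amber bottles up to 69 mm high, beyond the mat; not to be moved. Origin at the centre of its underside.
Not all that is in view belongs to the job. Of the things like the probe, leave any that is purple or red; of the rest the smaller one is meant.

How it is judged:
By the outcome, as a careful person would: the job done as asked, in the order asked, and still so for the second after the job is handed in, while the arm keeps its last pose, push and grip.
It also fails if it takes over 69 s, if anything falls off the work surface, if the arm or the gripper's body presses on something with over 40 N, if the wrist force passes 120 N, or if a joint passes its speed limit or range.

### The arm

A 6-joint arm with a two-finger parallel gripper is mounted at the origin on the work surface. World frame = base frame: x ahead of the robot, y to its left, z up, the work surface at z = 0. Lengths are in m, angles in rad, forces in N, time in s.
With the tool pointing down it reaches from about 0.35 to 0.975 m from the base axis. Payload 4.9 kg.
Tool frame: the origin (TCP) lies midway between the tips of the shut fingers; the grasp point (between the pads) lies 19 mm behind it; z points along the fingers, y is the direction in which the jaws open and shut (so a half turn about z gives the same grasp; the last joint's range is limited). The gripper opens to 85 mm and grips with 20 to 120 N. Pads are 22 mm wide; open, the fingers measure 114 mm over their backs; the gripper's body (76 mm by 85 mm) begins 54 mm behind the grasp point. The pads swing forward as they close: fully open they stand 13 mm farther back than shut.
Start: joints at [1.035, 0.053, 1.613, -0, 1.476, -0.119], TCP at [0.253, 0.571, 0.231] pointing down, gripper open.
Joint ranges: [-3.01, 3.01], [-1.01, 2.22], [0.06, 2.58], [-1.02, 4.17], [0.09, 2.62], [-3.14, 3.14]. Speed limits (rad/s): [2.57, 2.57, 3.14, 3.14, 3.14, 3.14].

### API

Orientations are given as a 3x3 rotation matrix whose columns are the frame's x, y, z axes.
In Python, from plant import get_state, imaging, ticket gives the robot as it stands.
- The arm moves only by the tool carry_out, never from a script. Its arguments are lists of equal length, an entry for each row: "slide": the shift along the tool's x, y, z scaled (see below), a list of three; "twist": the turn, a rotation vector about the tool's x, y, z scaled (see below), a list of three; "fingers": the opening, from 0 (shut) to 1 (fully open). In form: {"slide": [[dx, dy, dz], ...], "twist": [[wx, wy, wz], ...], "fingers": [fingers, ...]}. A call has 1 to 12 rows; each row is the pose to reach, as a shift and turn from the pose commanded when the call began, along the tool's axes at that moment; what a row does not reach only later rows make up. The controller multiplies each number of a shift by 0.15 m and each number of a turn by 0.5 rad. A row lasts 1/8 s, in which the tool goes at most 62.5 mm and 10.7 degrees, less where a joint would pass 70% of its speed; a pose out of reach is approached as far as the arm can. A call with a number of a shift or a turn outside -1 to 1 is refused whole. A call with a gripper value outside its range is refused whole. The fingers move at their own pace and stop on an object; the grip force is fixed at half the most. Time passes only in rows, so rows that repeat a pose let the fingers close. It gives the time, the measured TCP pose, the force and the opening at its end, in the units of the state.
- get_state(): the state, without advancing time (a new reading comes with each control period).
- imaging.grab_frame(name): name is "scene" or "top"; returns a dict with "frame" (384x512x3 uint8, red, green, blue), "K" (3x3 intrinsics, pixels), "T" (4x4, takes a point from camera to world coordinates). Camera axes: x right, y down, z forward; pixel columns grow to the right and rows downward; lengths in m; the calibration is good to about 2 mm. A picture is of the moment at which its call begins. There is no depth.
- ticket.finish_job(): hands the job in, once; it reports no verdict.
The state is a dict: "time": time; "q": joint angles; "joint_vel": joint speeds; "effort": joint torques, N m; "position": TCP position; "ee_rot": TCP orientation; "force": force on the tool from outside, world axes, zero at the start; "wrist_torque": the same for the moment, N m; "width": opening from 0.0 (shut) to 1.0 (fully open).
Only numpy, scipy, OpenCV 4.12 (cv2) and the standard library are available. Lean on these libraries where they do the work, as an engineer would, in place of code of your own. Each camera call takes 0.05 s, during which the arm holds its last target.

## Working session

There is one attempt and no reset: what is moved stays moved. The work goes in short steps, Python scripts to look and compute and a tool call to move; the robot and the scene stay as the last step left them, time stands still between calls to the robot, and variables do not carry over. Pictures are saved under pics/ and viewed, and the job is handed in when it is done.

Besides the shell and the picture viewer there is one more tool, called after "Call:" as name(argument=value, ...) on one line, values as JSON. carry_out: Moves the arm, as the interface text tells. Its arguments: {"type":"object","properties":{"slide":{"type":"array","items":{"type":"array","items":{"type":"number","minimum":-1,"maximum":1}}},"twist":{"type":"array","items":{"type":"array","items":{"type":"number","minimum":-1,"maximum":1}}},"fingers":{"type":"array","items":{"type":"number"}}},"required":["slide","twist","fingers"]}

```bash
ls; mkdir -p pics; cat > h.py <<'E'
import numpy as np, cv2
from plant import get_state, imaging, ticket
def grab(n,f):
    d=imaging.grab_frame(n); np.savez('pics/'+f+'.npz',**d)
    cv2.imwrite('pics/'+f+'.png',cv2.resize(d['frame'][:,:,::-1],None,fx=1.5,fy=1.5,interpolation=cv2.INTER_CUBIC)); return d
def load(f): return dict(np.load('pics/'+f+'.npz'))
def ray(d,u,v):
    r=d['T'][:3,:3]@np.linalg.solve(d['K'],[u,v,1.]); return d['T'][:3,3],r/np.linalg.norm(r)
def onz(d,u,v,z):
    o,r=ray(d,u,v); return o+r*(z-o[2])/r[2]
def proj(d,p):
    T=np.linalg.inv(d['T']); c=d['K']@(T[:3,:3]@np.asarray(p)+T[:3,3]); return c[:2]/c[2]
def tri(d1,p1,d2,p2):
    o1,r1=ray(d1,*p1);o2,r2=ray(d2,*p2)
    s=np.linalg.lstsq(np.c_[r1,-r2],o2-o1,rcond=None)[0]
    a=o1+s[0]*r1;b=o2+s[1]*r2
    return (a+b)/2,np.linalg.norm(a-b)
E
python3 - <<'E'
from h import *
np.set_printoptions(precision=3,suppress=True)
s=get_state();print(s)
for n in('scene','top'):
    d=grab(n,n+'0');print(n,d['K'],d['T'])
E
```

```text
pics
{'time': 0.0, 'q': array([ 1.035,  0.053,  1.614, -0.   ,  1.476, -0.119]), 'joint_vel': array([-0.   , -0.001, -0.001, -0.001, -0.   ,  0.   ]), 'effort': array([  0.001, -39.368, -37.018,   0.   ,   0.007,   0.   ]), 'position': array([0.253, 0.571, 0.23 ]), 'ee_rot': array([[-0.914,  0.405, -0.001],
       [ 0.405,  0.914, -0.002],
       [ 0.   , -0.002, -1.   ]]), 'force': array([-0.969, -0.447,  0.144]), 'wrist_torque': array([-0.009, -0.023,  0.034]), 'width': 0.9977966401539399}
scene [[434.872   0.    256.336]
 [  0.    434.872 190.599]
 [  0.      0.      1.   ]] [[-0.174  0.605 -0.777  1.542]
 [ 0.985  0.1   -0.142  0.132]
 [-0.008 -0.79  -0.613  0.889]
 [ 0.     0.     0.     1.   ]]
top [[403.211   0.    241.536]
 [  0.    403.211 190.321]
 [  0.      0.      1.   ]] [[-0.023 -0.997  0.074  0.425]
 [-1.     0.022 -0.015 -0.064]
 [ 0.013 -0.074 -0.997  1.051]
 [ 0.     0.     0.     1.   ]]
```

View pics/scene0.png

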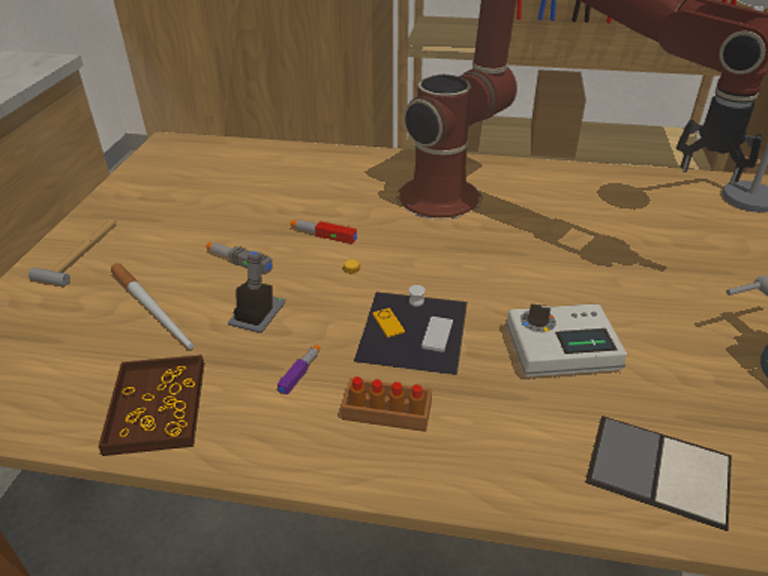

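View pics/top0.png

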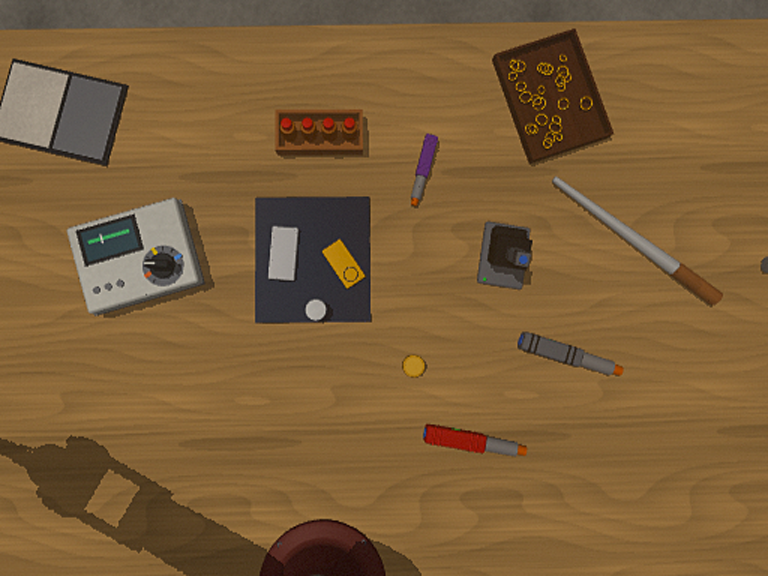

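Scene camera: the tester is at about (565,340) and the dock with the probe at (258,285), in 1.5x pixels. The top view has the tester at (137,255), the gold bar at (345,262) with its ring at (351,274), and the dock at (507,255). The banded grey probe, lying loose, is a decoy. I'll zoom in next.

```bash
python3 - <<'E'
from h import *
def crop(f,u0,v0,w,h,s):
    im=load(f)['frame'][v0:v0+h,u0:u0+w,::-1]
    return cv2.resize(im,None,fx=s,fy=s,interpolation=cv2.INTER_NEAREST)
a=crop('top0',40,125,100,90,4);b=crop('top0',310,140,60,60,6)
cv2.imwrite('pics/c1.png',np.hstack([a,b]))
a=crop('scene0',330,195,95,60,4);b=crop('scene0',135,150,60,72,5)
c=np.zeros((360,800,3),np.uint8);c[:240,:380]=a;c[:360,400:700]=b
cv2.imwrite('pics/c2.png',c)
E
```

```text
(no output)
```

View pics/c1.png

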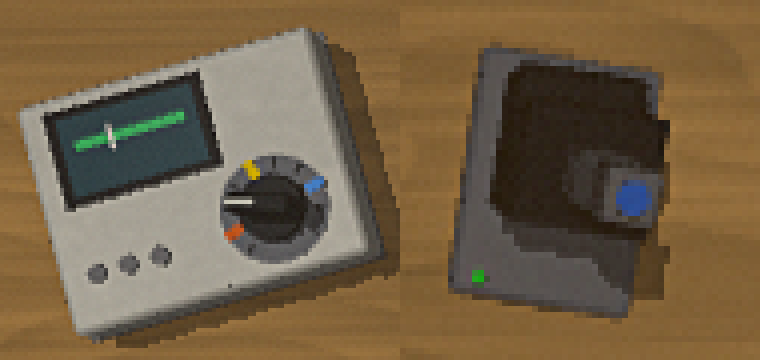

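View pics/c2.png

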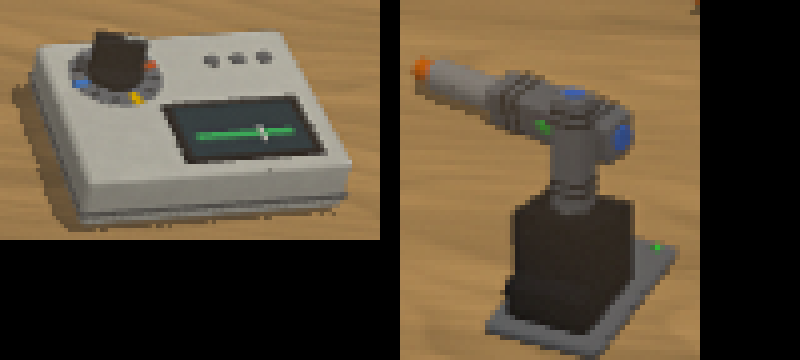

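```bash
cat > m.py <<'E'
from h import *
np.set_printoptions(precision=4,suppress=True)
def blobs(f,lo,hi,roi,mn=3):
    d=load(f);u0,v0,u1,v1=roi
    hsv=cv2.cvtColor(d['frame'],cv2.COLOR_RGB2HSV)[v0:v1,u0:u1]
    m=cv2.inRange(hsv,lo,hi);n,l,s,c=cv2.connectedComponentsWithStats(m)
    return [(c[i][0]+u0,c[i][1]+v0,s[i][4]) for i in range(1,n) if s[i][4]>=mn]
E
python3 - <<'E'
from m import *
R={'top0':dict(t=(90,158,128,195),g=(205,150,260,200),p=(315,150,365,195)),'scene0':dict(t=(340,200,380,225),g=(240,195,275,230),p=(150,160,185,190))}
C=dict(yellow=((22,150,120),(32,255,255)),orange=((3,150,120),(13,255,255)),blue=((102,110,90),(125,255,255)))
for f in R:
    d=load(f)
    for k in C:
        for b in blobs(f,*C[k],R[f]['t']): print(f,'tester',k,np.array(b),onz(d,b[0],b[1],.053))
    for b in blobs(f,*C['blue'],R[f]['p']): print(f,'probe blue',np.array(b))
    for b in blobs(f,(18,150,100),(32,255,255),R[f]['g'],20): print(f,'gold',np.array(b),onz(d,b[0],b[1],.011))
E
```

```text
top0 tester yellow [102.5    166.8333  12.    ] [0.5648 0.2649 0.053 ]
top0 tester orange [ 98.25   182.4167  12.    ] [0.5262 0.2753 0.053 ]
top0 tester blue [118.1667 170.5     12.    ] [0.5548 0.2262 0.053 ]
top0 probe blue [348.44 172.6   25.  ]
top0 gold [228.3991 175.2313 441.    ] [ 0.542  -0.0462  0.011 ]
scene0 tester yellow [363.4286 219.1429   7.    ] [0.5645 0.2661 0.053 ]
scene0 tester orange [367. 211.   3.] [0.526  0.2771 0.053 ]
scene0 tester blue [349.2857 215.4286   7.    ] [0.5547 0.2259 0.053 ]
scene0 probe blue [169.4 168.2   5. ]
scene0 probe blue [179. 177.  13.]
scene0 gold [258.5966 214.5084 238.    ] [ 0.5465 -0.0439  0.011 ]
```

```bash
python3 - <<'E'
from m import *
def crop(f,u0,v0,w,h,s):
    im=load(f)['frame'][v0:v0+h,u0:u0+w,::-1]
    return cv2.resize(im,None,fx=s,fy=s,interpolation=cv2.INTER_NEAREST)
c=np.zeros((600,800,3),np.uint8)
c[:400,:400]=crop('top0',205,155,50,50,8);c[:360,410:800]=crop('scene0',240,200,39,36,10)
cv2.imwrite('pics/c3.png',c)
c=np.zeros((600,800,3),np.uint8)
c[:400,:400]=crop('top0',90,157,40,40,10);c[:360,410:800]=crop('scene0',340,196,39,36,10)
cv2.imwrite('pics/c4.png',c)
E
```

```text
(no output)
```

View pics/c3.png

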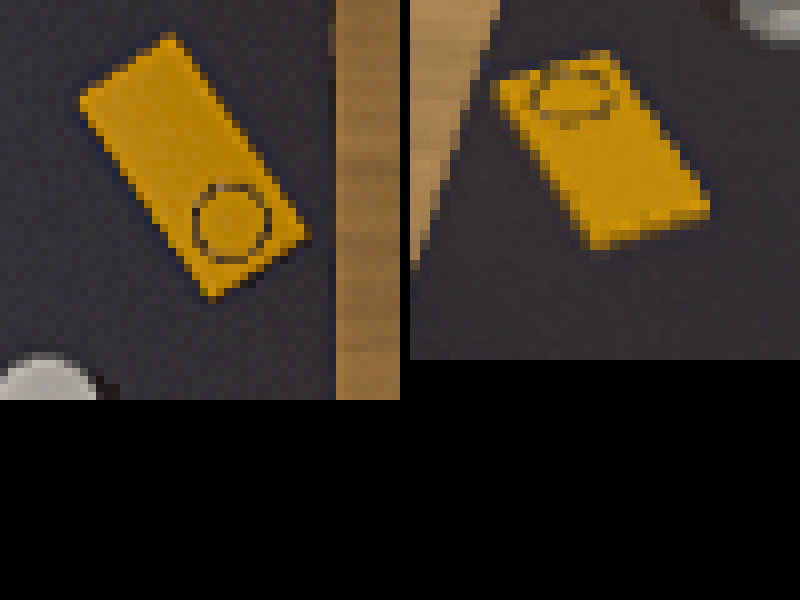

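View pics/c4.png

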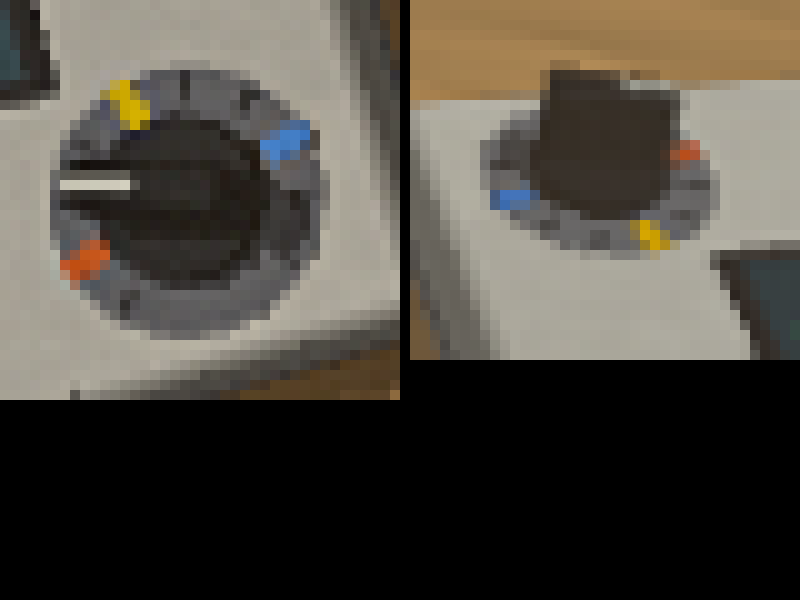

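Both views place the dial marks at z≈53 mm to within about 1 mm, and orange and blue lie on opposite sides of the axis. In the top view the ring is at pixel (233.5,182.5). The next measurements are the pointer, the ring, the dock yaw and the probe axis.

```bash
python3 - <<'E'
from m import *
t=load('top0');s=load('scene0')
o=np.array([.5261,.2762]);b=np.array([.5548,.2261]);y=np.array([.5647,.2655]);ax=(o+b)/2
a=lambda v:np.degrees(np.arctan2(v[1],v[0]))
print('axis',ax,'yaw from blue',a(b-ax)+75,'from yellow',a(y-ax)-15)
# pointer: white pixels in knob
hsv=cv2.cvtColor(t['frame'],cv2.COLOR_RGB2HSV)
m=((hsv[:,:,2]>140)&(hsv[:,:,1]<60)).astype(np.uint8);mm=np.zeros_like(m);mm[172:179,95:106]=m[172:179,95:106]
v,u=np.nonzero(mm);print(list(zip(u,v)))
P=np.array([onz(t,i,j,.088)[:2] for i,j in zip(u,v)]);c=P.mean(0);print('ptr centre',c,'dir from axis',a(c-ax),'r',np.linalg.norm(c-ax))
print('axis top px',proj(t,[*ax,.088]),proj(s,[*ax,.088]))
# gold bar
for d,roi,n in((t,(205,150,250,200),'t'),(s,(240,195,285,230),'s')):
    h=cv2.cvtColor(d['frame'],cv2.COLOR_RGB2HSV);u0,v0,u1,v1=roi
    k=cv2.inRange(h,(15,110,80),(35,255,255));z=np.zeros_like(k);z[v0:v1,u0:u1]=k[v0:v1,u0:u1]
    cs=max(cv2.findContours(z,cv2.RETR_CCOMP,cv2.CHAIN_APPROX_NONE)[0],key=cv2.contourArea)
    hull=cv2.convexHull(cs)[:,0]
    W=np.array([onz(d,*p,.011)[:2] for p in hull],np.float32)
    print(n,'bar',cv2.minAreaRect(W))
    # ring: dark pixels within hull
    fill=np.zeros_like(k);cv2.fillConvexPoly(fill,hull,255);fill=cv2.erode(fill,np.ones((3,3)))
    vv,uu=np.nonzero((fill>0)&(d['frame'][:,:,0]<150))
    Q=np.array([onz(d,i,j,.011)[:2] for i,j in zip(uu,vv)],np.float32);print(len(Q))
    if len(Q)>5: print('ring',cv2.minEnclosingCircle(Q),Q.mean(0), cv2.fitEllipse(Q))
# probe top
print('probe blue',tri(t,(348.44,172.6),s,(169.4,168.2)), tri(t,(348.44,172.6),s,(179,177)))
E
python3 - <<'E'
import sys;sys.path.insert(0,'.')
E
```

```text
axis [0.5404 0.2511] yaw from blue 14.806423463943972 from yellow 15.615034243399673
[(np.int64(95), np.int64(172)), (np.int64(95), np.int64(173)), (np.int64(96), np.int64(175)), (np.int64(97), np.int64(175)), (np.int64(98), np.int64(175)), (np.int64(99), np.int64(175)), (np.int64(100), np.int64(175)), (np.int64(101), np.int64(175)), (np.int64(102), np.int64(175))]
ptr centre [0.5418 0.2638] dir from axis 83.92183593456147 r 0.012706552817228304
axis top px [103.4189 174.8923] [359.7163 204.0004]
t bar ((0.5420542359352112, -0.0468582846224308), (0.07955434918403625, 0.03959846496582031), 32.412757873535156)
32
ring ((0.5227760672569275, -0.05906039476394653), 0.013474318198859692) [ 0.5231 -0.059 ] ((0.5228108763694763, -0.05881546810269356), (0.023665662854909897, 0.02498985081911087), 64.68724060058594)
s bar ((0.5453656911849976, -0.04401838034391403), (0.08537843823432922, 0.04280942678451538), 32.70759582519531)
15
ring ((0.5236914157867432, -0.05612737685441971), 0.013108059763908386) [ 0.5237 -0.0566] ((0.5232019424438477, -0.05686669424176216), (0.022864697501063347, 0.024591075256466866), 52.1463737487793)
probe blue (array([ 0.5274, -0.3209,  0.1402]), np.float64(0.0024961884817887078)) (array([ 0.527 , -0.3115,  0.1128]), np.float64(0.03604764712799386))
```

```bash
python3 - <<'E'
from m import *
def crop(f,u0,v0,w,h,s):
    im=load(f)['frame'][v0:v0+h,u0:u0+w,::-1]
    return cv2.resize(im,None,fx=s,fy=s,interpolation=cv2.INTER_NEAREST)
c=np.zeros((600,800,3),np.uint8)
c[:550,:400]=np.clip(crop('top0',316,144,40,55,10).astype(float)*1.6,0,255);c[:580,410:790]=np.clip(crop('scene0',150,163,38,58,10)*1.6,0,255)
cv2.imwrite('pics/c5.png',c)
E
```

```text
(no output)
```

View pics/c5.png

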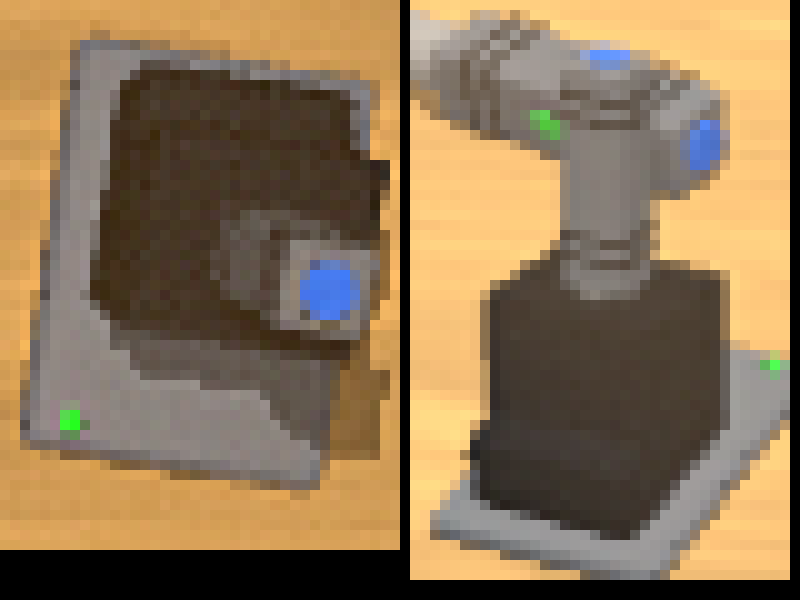

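```bash
python3 - <<'E'
from m import *
t=load('top0');s=load('scene0')
px=[(324.4,148.3),(318.3,187.8),(347.8,193.0),(352.7,152.0)]
P=[onz(t,*p,.010)[:2] for p in px];print(np.array(P))
a=lambda v:np.degrees(np.arctan2(v[1],v[0]))
print('lens',np.linalg.norm(P[0]-P[1]),np.linalg.norm(P[2]-P[1]))
print('yaw',a(P[0]-P[1]),a(P[1]-P[2])-90, a(P[0]-P[3])-90)
c=np.mean(P,0)
for yaw in(-8,-10):
    y=np.radians(yaw);X=np.array([np.cos(y),np.sin(y)])
    print('origin',c,'pred top',c-X*.0234,'pred mouth',c-X*.004)
    for q in(t,s): print('shoulder px from top', proj(q,[*(np.array([.5274,-.3209])+X*.0194),.0678]))
E
```

```text
[[ 0.6076 -0.2987]
 [ 0.5043 -0.2789]
 [ 0.4891 -0.3552]
 [ 0.5963 -0.3727]]
lens 0.10518760665033938 0.07780589579248393
yaw -10.865624086353268 -11.268667958912317 -8.686635756103954
origin [ 0.5493 -0.3264] pred top [ 0.5262 -0.3231] pred mouth [ 0.5454 -0.3258]
shoulder px from top [340.5124 168.4107]
shoulder px from top [169.1895 190.8262]
origin [ 0.5493 -0.3264] pred top [ 0.5263 -0.3223] pred mouth [ 0.5454 -0.3257]
shoulder px from top [340.7845 168.4477]
shoulder px from top [168.9937 190.7837]
```

```bash
cat > go.py <<'E'
from h import *
import sys
from scipy.spatial.transform import Rotation as Ro
np.set_printoptions(precision=3,suppress=True)
def R(xyaw,tiltvec=None):
    # tool pointing down with tool x at yaw (deg)
    a=np.radians(xyaw);x=np.array([np.cos(a),np.sin(a),0]);z=np.array([0,0,-1.]);return np.c_[x,np.cross(z,x),z]
def rel(p,Rt,st=None,cmd=None):
    st=st or get_state();P,Q=cmd or (st['position'],st['ee_rot'])
    print('slide',Q.T@(np.array(p)-P)/.15,'twist',Ro.from_matrix(Q.T@Rt).as_rotvec()/.5)
def show():
    s=get_state();Q=s['ee_rot'];print('t',s['time'],'p',s['position'],'xyaw',np.degrees(np.arctan2(Q[1,0],Q[0,0])),'z',Q[:,2],'F',s['force'],'M',s['wrist_torque'],'w',s['width'],'q',s['q'])
E
python3 - <<'E'
from go import *
show();rel([.5404,.2511,.16],R(87));rel([.5404,.2511,.231],R(87))
E
```

```text
t 0.1 p [0.253 0.571 0.23 ] xyaw 156.1187193796532 z [-0.001 -0.002 -1.   ] F [ 0.1    0.066 -0.736] M [-0.036  0.004  0.014] w 1.0039232647284686 q [ 1.035  0.053  1.614 -0.     1.476 -0.119]
slide [-2.617 -1.173  0.47 ] twist [-0.003  0.002  2.413]
slide [-2.617 -1.174 -0.004] twist [-0.003  0.002  2.413]
```

Call:
carry_out(slide=[[-0.25,-0.11,0],[-0.5,-0.22,0],[-0.75,-0.33,0],[-1,-0.45,0],[-1,-0.45,0]], twist=[[0,0,0.2],[0,0,0.4],[0,0,0.6],[0,0,0.8],[0,0,0.8]], fingers=[1,1,1,1,1])

```text
time: 0.72
position: [0.3641, 0.4472, 0.2307]
ee_rot: [[-0.682, 0.731, -0.0], [0.731, 0.682, -0.001], [-0.0, -0.001, -1.0]]
force: [-0.9, 0.3, -0.3]
width: 1.004
```

```bash
python3 - <<'E'
from go import *
show();rel([.5404,.2511,.16],R(87))
E
```

```text
t 0.725 p [0.364 0.447 0.231] xyaw 132.99497492316627 z [-0.    -0.001 -1.   ] F [-0.87   0.281 -0.271] M [ 0.06  -0.014 -0.063] w 1.003520896695377 q [ 0.759 -0.061  1.727 -0.     1.476  0.008]
slide [-1.758 -0.032  0.472] twist [-0.001  0.001  1.606]
```

Call:
carry_out(slide=[[-0.25,-0.01,0],[-0.5,-0.02,0],[-0.75,-0.03,0],[-1,-0.03,0],[-1,-0.03,0]], twist=[[0,0,0.25],[0,0,0.5],[0,0,0.75],[0,0,1.0],[0,0,1.0]], fingers=[0.6,0.6,0.6,0.6,0.6])

```text
time: 1.35
position: [0.4629, 0.3359, 0.2309]
ee_rot: [[-0.25, 0.968, -0.001], [0.968, 0.25, -0.0], [0.0, -0.001, -1.0]]
force: [-0.5, 0.8, -0.2]
width: 0.601
```

```bash
python3 - <<'E'
from go import *
show();rel([.5404,.2511,.13],R(87))
E
```

```text
t 1.35 p [0.463 0.336 0.231] xyaw 104.4652577799411 z [-0.001 -0.    -1.   ] F [-0.484  0.841 -0.238] M [ 0.014 -0.018 -0.022] w 0.6006802135523003 q [ 0.497 -0.072  1.738  0.     1.477  0.245]
slide [-0.676  0.36   0.672] twist [-0.001  0.     0.61 ]
```

Call:
carry_out(slide=[[-0.25,0.12,0],[-0.5,0.24,0],[-0.676,0.36,0.25],[-0.676,0.36,0.5],[-0.676,0.36,0.67],[-0.676,0.36,0.67]], twist=[[0,0,0.2],[0,0,0.4],[0,0,0.61],[0,0,0.61],[0,0,0.61],[0,0,0.61]], fingers=[0.5,0.5,0.5,0.5,0.5,0.5])

```text
time: 2.1
position: [0.5374, 0.2527, 0.1276]
ee_rot: [[0.049, 0.999, -0.006], [0.999, -0.049, -0.001], [-0.002, -0.006, -1.0]]
force: [0.5, 0.6, 0.1]
width: 0.499
```

```bash
python3 - <<'E'
from go import *
show();rel([.5404,.2511,.065],R(87));grab('scene','s1');grab('top','t1')
def crop(f,u0,v0,w,h,s):
    im=load(f)['frame'][v0:v0+h,u0:u0+w,::-1]
    return cv2.resize(im,None,fx=s,fy=s,interpolation=cv2.INTER_NEAREST)
cv2.imwrite('pics/c6.png',np.hstack([crop('t1',60,130,80,100,5),crop('s1',320,150,80,100,5)]))
E
```

```text
t 2.1 p [0.537 0.253 0.128] xyaw 87.21872633405097 z [-0.006 -0.001 -1.   ] F [0.491 0.553 0.097] M [-0.025  0.006 -0.054] w 0.4987606225012637 q [0.314 0.069 1.775 0.001 1.305 0.362]
slide [-0.009  0.023  0.417] twist [-0.012  0.003  0.008]
```

View pics/c6.png

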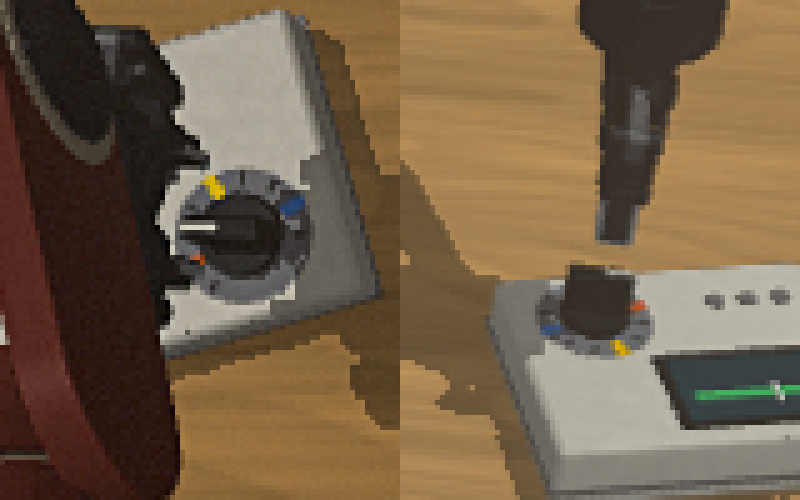

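The gripper straddles the knob in both views, with the knob at crop (225,230) in the top view and (600,290) in the scene. Descending.

Call:
carry_out(slide=[[0,0.01,0.1],[0,0.02,0.2],[0,0.02,0.3],[0,0.02,0.38],[0,0.02,0.41],[0,0.02,0.41]], twist=[[0,0,0],[0,0,0],[0,0,0],[0,0,0],[0,0,0],[0,0,0]], fingers=[0.5,0.5,0.5,0.5,0.5,0.5])

```text
time: 2.95
position: [0.5428, 0.2518, 0.0689]
ee_rot: [[0.051, 0.999, -0.001], [0.999, -0.051, -0.0], [-0.0, -0.001, -1.0]]
force: [0.1, 0.6, -0.1]
width: 0.499
```

```bash
python3 - <<'E'
from go import *
show();rel([.5404,.2511,.066],R(87))
E
```

```text
t 2.95 p [0.543 0.252 0.069] xyaw 87.07462186851374 z [-0.001 -0.    -1.   ] F [ 0.117  0.624 -0.054] M [ 0.004  0.013 -0.003] w 0.4990690111612679 q [ 0.31   0.144  1.801 -0.     1.198  0.361]
slide [-0.005 -0.016  0.019] twist [-0.001  0.001  0.003]
```

Call:
carry_out(slide=[[-0.005,-0.016,0.02],[-0.005,-0.016,0.02],[-0.005,-0.016,0.02],[-0.005,-0.016,0.02],[-0.005,-0.016,0.02],[-0.005,-0.016,0.02],[-0.005,-0.016,0.02],[-0.005,-0.016,0.02]], twist=[[0,0,0],[0,0,0],[0,0,0],[0,0,0],[0,0,0],[0,0,0],[0,0,0],[0,0,0]], fingers=[0.5,0.3,0.2,0,0,0,0,0])

```text
time: 3.95
position: [0.5384, 0.2515, 0.0668]
ee_rot: [[0.051, 0.999, -0.006], [0.999, -0.051, -0.0], [-0.001, -0.006, -1.0]]
force: [-10.3, 0.3, 8.0]
width: 0.137
```

```bash
python3 - <<'E'
from go import *
show();rel([.5404,.2511,.066],R(30.2))
E
```

```text
t 3.95 p [0.538 0.252 0.067] xyaw 87.08668272607068 z [-0.006 -0.    -1.   ] F [-10.322   0.326   7.95 ] M [-0.092  1.591  0.037] w 0.13717128969861042 q [0.311 0.14  1.809 0.002 1.198 0.361]
slide [-0.002  0.014  0.005] twist [-0.01   0.007  1.986]
```

Call:
carry_out(slide=[[0,-0.013,0],[0,-0.013,0],[0,-0.013,0],[0,-0.013,0],[0,-0.013,0],[0,-0.013,0],[0,-0.013,0],[0,-0.013,0]], twist=[[0,0,0],[0,0,0],[0,0,0.1],[0,0,0.25],[0,0,0.4],[0,0,0.6],[0,0,0.8],[0,0,0.8]], fingers=[0,0,0,0,0,0,0,0])

```text
time: 4.95
position: [0.5382, 0.2515, 0.0668]
ee_rot: [[0.437, 0.9, -0.001], [0.9, -0.437, 0.0], [-0.0, -0.001, -1.0]]
force: [-5.6, 0.5, 6.5]
width: 0.139
```

```bash
python3 - <<'E'
from go import *
show();rel([.5390,.2511,.066],R(30.2))
E
```

```text
t 4.95 p [0.538 0.252 0.067] xyaw 64.11879922331745 z [-0.001  0.    -1.   ] F [-5.587  0.453  6.498] M [-0.041  0.871 -0.014] w 0.13899604626184162 q [0.312 0.137 1.812 0.001 1.194 0.763]
slide [-0.     0.006  0.006] twist [-0.003  0.002  1.184]
```

Call:
carry_out(slide=[[0,0,0],[0,0,0],[0,0,0],[0,0,0],[0,0,0],[0,0,0]], twist=[[0,0,0.2],[0,0,0.4],[0,0,0.6],[0,0,0.8],[0,0,0.9],[0,0,0.9]], fingers=[0,0,0,0,0,0])

```text
time: 5.7
position: [0.5381, 0.2516, 0.0668]
ee_rot: [[0.784, 0.621, -0.002], [0.621, -0.784, 0.0], [-0.001, -0.001, -1.0]]
force: [-6.0, 0.1, 5.7]
width: 0.136
```

```bash
python3 - <<'E'
from go import *
show();rel([.5390,.2511,.066],R(29.8))
E
```

```text
t 5.7 p [0.538 0.252 0.067] xyaw 38.35705948737857 z [-0.002  0.    -1.   ] F [-6.032  0.136  5.721] M [-0.001  0.967 -0.073] w 0.13625656213704582 q [0.312 0.137 1.812 0.001 1.194 1.213]
slide [0.003 0.007 0.006] twist [-0.002  0.002  0.299]
```

Call:
carry_out(slide=[[0,0,0],[0,0,0],[0,0,0],[0,0,0]], twist=[[0,0,0.15],[0,0,0.3],[0,0,0.3],[0,0,0.3]], fingers=[0,0,0,0])

```text
time: 6.2
position: [0.538, 0.2516, 0.0668]
ee_rot: [[0.868, 0.497, -0.002], [0.497, -0.868, 0.0], [-0.001, -0.001, -1.0]]
force: [-5.4, 0.8, 5.4]
width: 0.139
```

Call:
carry_out(slide=[[0,0,0],[0,0,0],[0,0,-0.1],[0,0,-0.3],[0,0,-0.6],[0,0,-0.9],[0,0,-0.9]], twist=[[0,0,0],[0,0,0],[0,0,0],[0,0,0],[0,0,0],[0,0,0],[0,0,0]], fingers=[0.3,0.5,0.5,0.6,0.6,0.6,0.6])

```text
time: 7.08
position: [0.5417, 0.2523, 0.2084]
ee_rot: [[0.868, 0.497, 0.011], [0.497, -0.868, 0.003], [0.011, 0.002, -1.0]]
force: [0.6, -0.3, 0.2]
width: 0.599
```

```bash
python3 - <<'E'
from go import *
show();grab('scene','s2');grab('top','t2')
def crop(f,u0,v0,w,h,s):
    im=load(f)['frame'][v0:v0+h,u0:u0+w,::-1]
    return cv2.resize(im,None,fx=s,fy=s,interpolation=cv2.INTER_NEAREST)
cv2.imwrite('pics/c7.png',np.hstack([crop('t2',80,150,50,60,8),crop('s2',335,190,50,60,8)]))
E
```

```text
t 7.075 p [0.542 0.252 0.208] xyaw 29.78051690990824 z [ 0.011  0.003 -1.   ] F [ 0.583 -0.255  0.227] M [0.007 0.05  0.015] w 0.5992788148893002 q [ 0.311 -0.004  1.709 -0.     1.425  1.362]
```

View pics/c7.png

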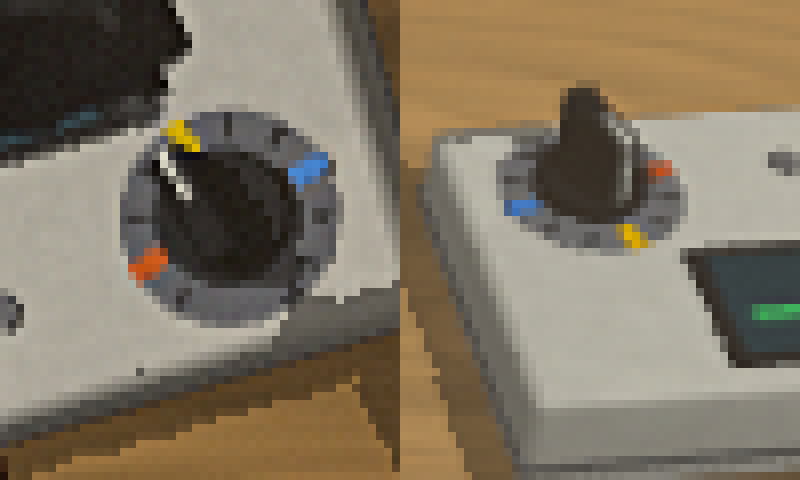

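The pointer is in line with the yellow mark (top crop (175,175) towards (182,135)), and the jaws left it undisturbed. Next is the probe, along its 15° leaning axis.

```bash
cat > pr.py <<'E'
from go import *
yaw=np.radians(-10);l=np.radians(15)
top=np.array([.5274,-.3209,.1402])
a=np.array([-np.sin(l)*np.cos(yaw),-np.sin(l)*np.sin(yaw),np.cos(l)])
y=np.array([np.sin(yaw),-np.cos(yaw),0]);z=-a
RP=np.c_[np.cross(y,z),y,z]
E
python3 - <<'E'
from pr import *
print(RP,top+.06*a); rel(top+.06*a,RP)
E
```

```text
[[ 0.951 -0.174  0.255]
 [-0.168 -0.985 -0.045]
 [ 0.259  0.    -0.966]] [ 0.512 -0.318  0.198]
slide [-2.042  3.207  0.027] twist [-0.182  0.498  1.38 ]
```

Call:
carry_out(slide=[[-0.15,0.25,-0.05],[-0.3,0.5,-0.1],[-0.45,0.75,-0.1],[-0.6,1,-0.1],[-0.6,1,-0.1]], twist=[[0,0,0.15],[0,0,0.3],[0,0,0.45],[0,0,0.6],[0,0,0.6]], fingers=[0.7,0.7,0.7,0.7,0.7])

```text
time: 7.8
position: [0.534, 0.0742, 0.2143]
ee_rot: [[0.977, 0.214, -0.003], [0.214, -0.977, -0.0], [-0.003, -0.0, -1.0]]
force: [-1.0, 0.0, -0.5]
width: 0.697
```

```bash
python3 - <<'E'
from pr import *
show(); rel(top+.06*a,RP)
E
```

```text
t 7.8 p [0.534 0.074 0.214] xyaw 12.36827840013872 z [-0.003 -0.    -1.   ] F [-0.979  0.033 -0.495] M [0.024 0.019 0.004] w 0.6974778622681026 q [ 0.    -0.14   1.828 -0.     1.457  1.355]
slide [-0.703  2.524  0.109] twist [-0.102  0.524  0.776]
```

Call:
carry_out(slide=[[-0.07,0.25,0],[-0.14,0.5,0],[-0.21,0.75,0],[-0.28,1,0],[-0.28,1,0]], twist=[[0,0,0.1],[0,0,0.2],[0,0,0.3],[0,0,0.4],[0,0,0.4]], fingers=[0.7,0.7,0.7,0.7,0.7])

```text
time: 8.43
position: [0.5262, -0.0799, 0.2149]
ee_rot: [[1.0, 0.018, -0.002], [0.018, -1.0, 0.001], [-0.002, -0.001, -1.0]]
force: [0.2, 1.1, -0.1]
width: 0.701
```

```bash
python3 - <<'E'
from pr import *
show(); rel(top+.06*a,RP)
E
```

```text
t 8.425 p [ 0.526 -0.08   0.215] xyaw 1.019014702498247 z [-0.002  0.001 -1.   ] F [ 0.185  1.146 -0.131] M [-0.001 -0.021  0.01 ] w 0.701132872163217 q [-0.291 -0.158  1.844  0.     1.459  1.262]
slide [-0.122  1.587  0.11 ] twist [-0.052  0.527  0.382]
```

Call:
carry_out(slide=[[0,0.25,0],[-0.05,0.5,0],[-0.1,0.75,0],[-0.1,1,0],[-0.1,1,0]], twist=[[-0.01,0.1,0.1],[-0.02,0.25,0.2],[-0.04,0.4,0.3],[-0.05,0.53,0.38],[-0.05,0.53,0.38]], fingers=[0.7,0.7,0.7,0.7,0.7])

```text
time: 9.05
position: [0.514, -0.2293, 0.215]
ee_rot: [[0.951, -0.172, 0.257], [-0.166, -0.985, -0.043], [0.261, -0.002, -0.965]]
force: [0.1, 0.2, -0.8]
width: 0.7
```

```bash
python3 - <<'E'
from pr import *
show(); rel(top+.06*a,RP)
E
```

```text
t 9.05 p [ 0.514 -0.229  0.215] xyaw -9.90832746538169 z [ 0.257 -0.043 -0.965] F [ 0.068  0.175 -0.757] M [ 0.015  0.045 -0.008] w 0.7002060609424627 q [-0.608 -0.255  1.942  0.119  1.217  1.107]
slide [0.057 0.586 0.131] twist [-0.005 -0.005  0.003]
```

Call:
carry_out(slide=[[0.02,0.2,0],[0.05,0.4,0],[0.05,0.585,0],[0.05,0.585,0.1],[0.05,0.585,0.1]], twist=[[0,0,0],[0,0,0],[0,0,0],[0,0,0],[0,0,0]], fingers=[0.7,0.7,0.7,0.7,0.7])

```text
time: 9.68
position: [0.5106, -0.3151, 0.2008]
ee_rot: [[0.952, -0.168, 0.255], [-0.164, -0.986, -0.04], [0.259, -0.004, -0.966]]
force: [-0.7, 1.6, 0.2]
width: 0.7
```

```bash
python3 - <<'E'
from pr import *
show(); rel(top+.00*a,RP);rel(top-.053*a,RP);grab('scene','s3');grab('top','t3')
def crop(f,u0,v0,w,h,s):
    im=load(f)['frame'][v0:v0+h,u0:u0+w,::-1]
    return cv2.resize(im,None,fx=s,fy=s,interpolation=cv2.INTER_NEAREST)
cv2.imwrite('pics/c8.png',np.hstack([crop('t3',290,140,80,100,5),crop('s3',130,110,80,100,5)]))
E
```

```text
t 9.675 p [ 0.511 -0.315  0.201] xyaw -9.748448006814652 z [ 0.255 -0.04  -0.966] F [-0.718  1.623  0.158] M [0.043 0.158 0.008] w 0.6995551020442656 q [-0.745 -0.138  1.865  0.155  1.2    0.955]
slide [0.009 0.021 0.42 ] twist [-0.01   0.001  0.008]
slide [0.009 0.023 0.773] twist [-0.01   0.001  0.008]
```

View pics/c8.png

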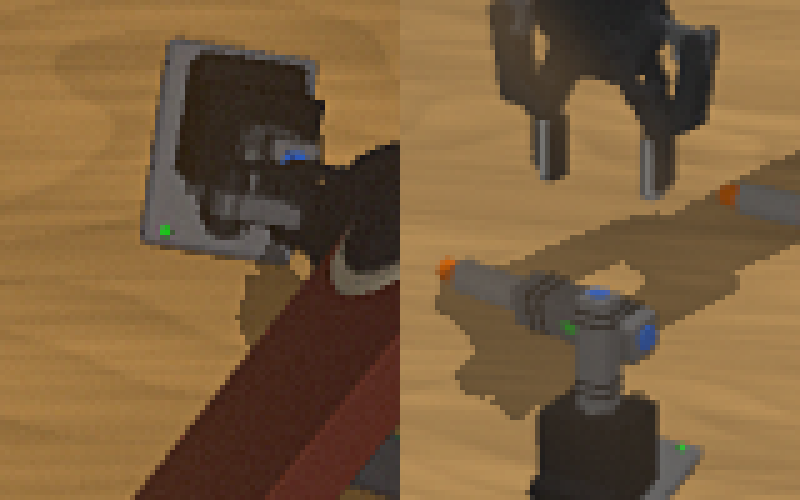

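The fingers straddle the handle: scene crop tips at 550 and 655, handle at 598. Going down along the axis.

Call:
carry_out(slide=[[0,0.01,0.15],[0,0.01,0.3],[0,0.01,0.42],[0,0.01,0.52],[0,0.01,0.62],[0,0.01,0.7],[0,0.01,0.76],[0,0.01,0.76]], twist=[[0,0,0],[0,0,0],[0,0,0],[0,0,0],[0,0,0],[0,0,0],[0,0,0],[0,0,0]], fingers=[0.7,0.7,0.7,0.7,0.7,0.7,0.7,0.7])

```text
time: 10.78
position: [0.5397, -0.324, 0.0928]
ee_rot: [[0.951, -0.17, 0.258], [-0.165, -0.985, -0.043], [0.261, -0.001, -0.965]]
force: [0.9, 0.3, -0.2]
width: 0.699
```

```bash
python3 - <<'E'
from pr import *
show(); rel(top-.053*a,RP);grab('scene','s4')
def crop(f,u0,v0,w,h,s):
    im=load(f)['frame'][v0:v0+h,u0:u0+w,::-1]
    return cv2.resize(im,None,fx=s,fy=s,interpolation=cv2.INTER_NEAREST)
cv2.imwrite('pics/c9.png',crop('s4',130,130,80,90,6))
E
```

```text
t 10.775 p [ 0.54  -0.324  0.093] xyaw -9.829991545700853 z [ 0.258 -0.043 -0.965] F [ 0.948  0.303 -0.217] M [0.036 0.101 0.045] w 0.6990847622609514 q [-0.72   0.043  1.882  0.164  0.996  0.947]
slide [-0.    -0.006  0.026] twist [-0.004 -0.005  0.006]
```

View pics/c9.png

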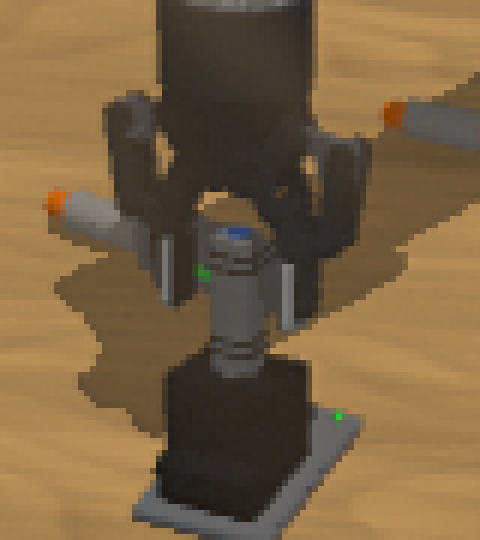

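Handle centred between the pads (tips ~(178,300) and (295,325), handle ~(238,300)). Close.

Call:
carry_out(slide=[[0,-0.006,0.01],[0,-0.006,0.01],[0,-0.006,0.01],[0,-0.006,0.01],[0,-0.006,0.01],[0,-0.006,0.01],[0,-0.006,0.01],[0,-0.006,0.01]], twist=[[0,0,0],[0,0,0],[0,0,0],[0,0,0],[0,0,0],[0,0,0],[0,0,0],[0,0,0]], fingers=[0.5,0.35,0.3,0.2,0,0,0,0])

```text
time: 11.82
position: [0.5407, -0.3236, 0.0928]
ee_rot: [[0.951, -0.17, 0.259], [-0.164, -0.985, -0.045], [0.263, -0.0, -0.965]]
force: [-2.5, 1.9, 4.0]
width: 0.251
```

```bash
python3 - <<'E'
from pr import *
show()
E
```

```text
t 11.825 p [ 0.541 -0.324  0.093] xyaw -9.810369026068205 z [ 0.259 -0.045 -0.965] F [-2.502  1.874  4.039] M [ 0.202  0.363 -0.001] w 0.2508526629463571 q [-0.719  0.043  1.882  0.164  0.994  0.949]
```

Call:
carry_out(slide=[[0,0,-0.03],[0,0,-0.08],[0,0,-0.14],[0,0,-0.2],[0,0,-0.26],[0,0,-0.32],[0,0,-0.4],[0,0,-0.5],[0,0,-0.6],[0,0,-0.6]], twist=[[0,0,0],[0,0,0],[0,0,0],[0,0,0],[0,0,0],[0,0,0],[0,0,0],[0,0,0],[0,0,0],[0,0,0]], fingers=[0,0,0,0,0,0,0,0,0,0])

```text
time: 13.08
position: [0.5179, -0.3202, 0.1817]
ee_rot: [[0.95, -0.171, 0.262], [-0.164, -0.985, -0.047], [0.266, 0.002, -0.964]]
force: [-0.4, -0.6, -1.2]
width: 0.25
```

```bash
python3 - <<'E'
from pr import *
show();grab('scene','s5')
rel([.522,-.058,.12],R(-10));rel([.522,-.058,.18],R(-10))
E
```

```text
t 13.075 p [ 0.518 -0.32   0.182] xyaw -9.801118389252357 z [ 0.262 -0.047 -0.964] F [-0.385 -0.592 -1.212] M [ 0.028  0.168 -0.018] w 0.24993505293130758 q [-0.742 -0.105  1.869  0.156  1.153  0.953]
slide [-0.365 -1.725  0.316] twist [ 0.    -0.535  0.006]
slide [-0.259 -1.725 -0.07 ] twist [ 0.    -0.535  0.006]
```

View pics/s5.png

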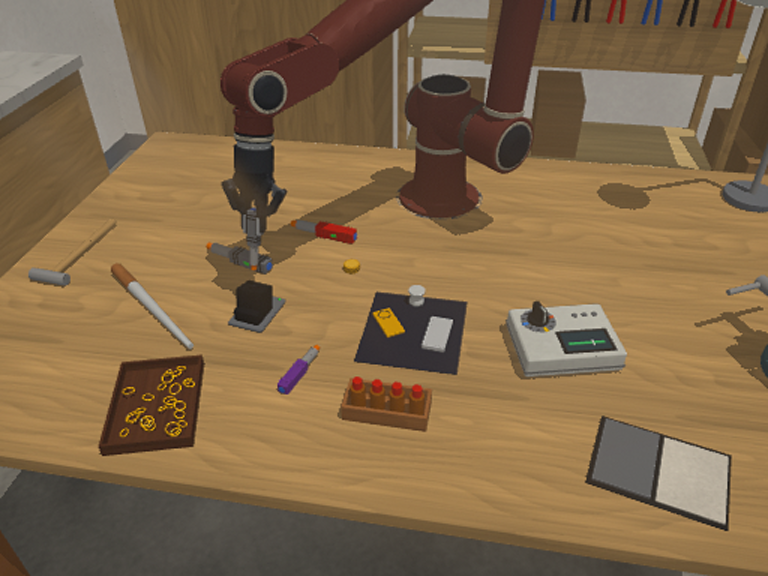

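The probe is out of the dock, with its orange foot visible at (255,265). Next I move it to the bar and turn it upright.

Call:
carry_out(slide=[[-0.02,-0.15,-0.1],[-0.05,-0.35,-0.1],[-0.1,-0.55,-0.1],[-0.13,-0.75,-0.1],[-0.13,-0.9,-0.1],[-0.13,-0.9,-0.1]], twist=[[0,-0.1,0],[0,-0.22,0],[0,-0.34,0],[0,-0.46,0],[0,-0.535,0],[0,-0.535,0]], fingers=[0,0,0,0,0,0])

```text
time: 13.88
position: [0.5181, -0.1812, 0.1877]
ee_rot: [[0.986, -0.168, -0.003], [-0.168, -0.986, 0.001], [-0.003, -0.001, -1.0]]
force: [-0.4, -0.4, -1.1]
width: 0.252
```

```bash
python3 - <<'E'
from pr import *
show()
rel([.522,-.058,.17],R(-10))
E
```

```text
t 13.875 p [ 0.518 -0.181  0.188] xyaw -9.664216813333608 z [-0.003  0.001 -1.   ] F [-0.385 -0.399 -1.126] M [-0.002  0.016  0.007] w 0.25187460224927016 q [-0.472 -0.096  1.833  0.     1.408  1.267]
slide [-0.112 -0.814  0.119] twist [-0.002  0.006  0.012]
```

Call:
carry_out(slide=[[-0.02,-0.2,0],[-0.05,-0.4,0],[-0.08,-0.6,0],[-0.11,-0.81,0.05],[-0.11,-0.81,0.15],[-0.11,-0.81,0.25],[-0.11,-0.81,0.25],[-0.11,-0.81,0.25]], twist=[[0,0.006,0.01],[0,0.006,0.01],[0,0.006,0.01],[0,0.006,0.01],[0,0.006,0.01],[0,0.006,0.01],[0,0.006,0.01],[0,0.006,0.01]], fingers=[0,0,0,0,0,0,0,0])

```text
time: 14.88
position: [0.5223, -0.0608, 0.1511]
ee_rot: [[0.984, -0.177, 0.001], [-0.177, -0.984, 0.0], [0.001, -0.0, -1.0]]
force: [0.5, -0.6, -0.9]
width: 0.252
```

```bash
cat > crop.py <<'E'
from pr import *
def crop(f,u0,v0,w,h,s):
    im=load(f)['frame'][v0:v0+h,u0:u0+w,::-1]
    return cv2.resize(im,None,fx=s,fy=s,interpolation=cv2.INTER_NEAREST)
E
python3 - <<'E'
from crop import *
show()
rel([.522,-.058,.15],R(-10));grab('scene','s6');grab('top','t6')
cv2.imwrite('pics/c10.png',np.hstack([crop('t6',200,130,66,100,6),crop('s6',225,135,66,100,6)]))
E
```

```text
t 14.875 p [ 0.522 -0.061  0.151] xyaw -10.170310366308756 z [ 0.001  0.    -1.   ] F [ 0.517 -0.62  -0.874] M [-0.007 -0.002 -0.043] w 0.25177942895565314 q [-0.258 -0.123  1.921  0.     1.343  1.49 ]
slide [-0.005 -0.018  0.008] twist [-0.001 -0.003 -0.006]
```

View pics/c10.png

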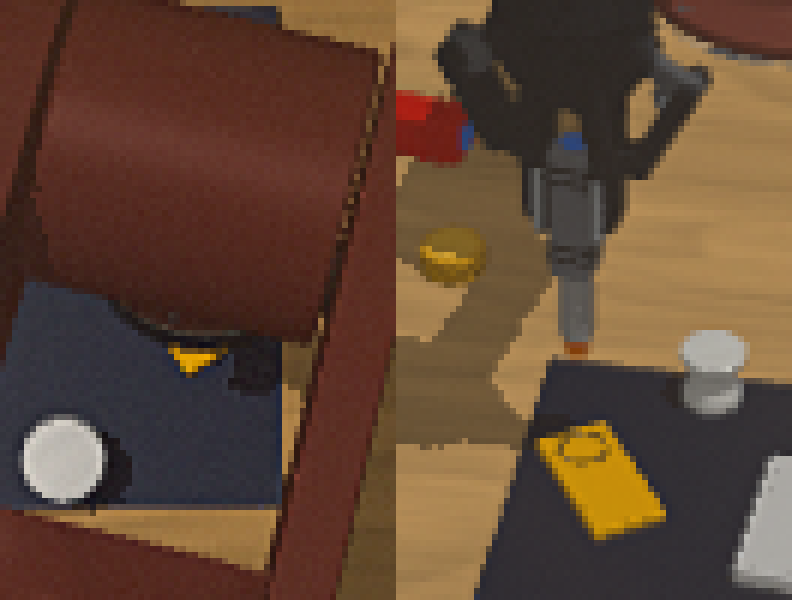

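```bash
python3 - <<'E'
from crop import *
s=load('s6')
for p in([.5223,-.0608,.073],[.5223,-.0608,.077],[.5223,-.0608,.200]): print(proj(s,p))
print(proj(s,[.523,-.058,.011]))
print('orange',[np.array(b) for b in __import__('m').blobs('s6',(3,150,90),(15,255,255),(248,185,265,200))],'blue',[np.array(b) for b in __import__('m').blobs('s6',(102,110,60),(125,255,255),(248,150,265,165))])
im=crop('s6',240,150,34,48,12);cv2.imwrite('pics/c11.png',im)
im=s['frame']; print(im[186:198,255])
E
```

```text
[254.347 193.306]
[254.333 192.268]
[253.855 158.374]
[255.41  209.142]
orange [array([254.6364, 192.9091,  11.    ])] blue [array([254.125, 158.125,   8.   ])]
[[ 99  95  91]
 [ 91  88  83]
 [ 91  87  83]
 [ 94  90  86]
 [ 99  96  92]
 [ 98  98  96]
 [130  67  33]
 [129  62   9]
 [158 103  49]
 [ 67  55  52]
 [ 45  44  51]
 [ 48  45  51]]
```

View pics/c11.png

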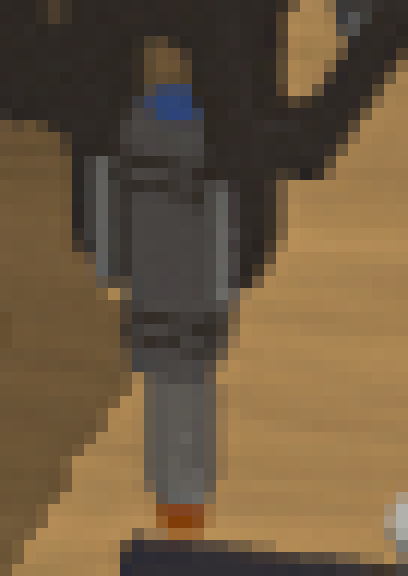

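Call:
carry_out(slide=[[0.01,-0.01,0.08],[0.01,-0.01,0.16],[0.01,-0.01,0.22],[0.01,-0.01,0.26],[0.01,-0.01,0.29],[0.01,-0.01,0.31],[0.01,-0.01,0.31],[0.01,-0.01,0.31],[0.01,-0.01,0.31]], twist=[[0,0,0],[0,0,0],[0,0,0],[0,0,0],[0,0,0],[0,0,0],[0,0,0],[0,0,0],[0,0,0]], fingers=[0,0,0,0,0,0,0,0,0])

```text
time: 16.1
position: [0.5242, -0.0588, 0.105]
ee_rot: [[0.984, -0.175, 0.002], [-0.175, -0.985, 0.0], [0.002, -0.0, -1.0]]
force: [0.2, 0.6, -1.1]
width: 0.251
```

```bash
python3 - <<'E'
from crop import *
show();F=[]
rel([.5238,-.0585,.097],R(-10));s=grab('scene','s7');show()
print(proj(s,[.5215,-.0587,.026]))
cv2.imwrite('pics/c12.png',crop('s7',230,160,60,70,8))
E
```

```text
t 16.1 p [ 0.524 -0.059  0.105] xyaw -10.100504822256937 z [ 0.002  0.    -1.   ] F [ 0.229  0.626 -1.15 ] M [-0.012  0.014  0.029] w 0.2511939464173065 q [-0.253 -0.068  1.952  0.001  1.256  1.494]
slide [-0.003 -0.002  0.053] twist [-0.001 -0.004 -0.004]
t 16.15 p [ 0.524 -0.059  0.105] xyaw -10.100365261098192 z [ 0.002  0.    -1.   ] F [-0.84  -0.983 -0.316] M [-0.003  0.017 -0.017] w 0.25190373970181684 q [-0.253 -0.068  1.952  0.     1.256  1.494]
[255.226 205.119]
```

View pics/c12.png

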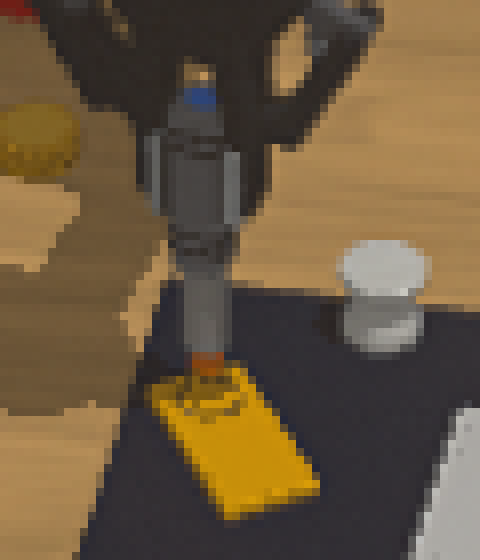

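Call:
carry_out(slide=[[0,0,0.01],[0,0,0.02],[0,0,0.03],[0,0,0.04],[0,0,0.05],[0,0,0.06],[0,0,0.067],[0,0,0.067],[0,0,0.067]], twist=[[0,0,0],[0,0,0],[0,0,0],[0,0,0],[0,0,0],[0,0,0],[0,0,0],[0,0,0],[0,0,0]], fingers=[0,0,0,0,0,0,0,0,0])

```text
time: 17.27
position: [0.5241, -0.0588, 0.0947]
ee_rot: [[0.985, -0.175, 0.001], [-0.175, -0.985, 0.0], [0.001, -0.0, -1.0]]
force: [0.8, -0.2, -1.1]
width: 0.248
```

```bash
cat >> crop.py <<'E'
def avg(n=8):
    F=[];Z=[]
    for i in range(n):
        s=get_state();F.append(s['force']);Z.append(s['position']);imaging.grab_frame('scene')
    print('avgF',np.mean(F,0),'sd',np.std(F,0),'p',np.mean(Z,0).round(5))
E
python3 - <<'E'
from crop import *
avg();show()
grab('scene','s8')
cv2.imwrite('pics/c13.png',crop('s8',230,160,60,70,8))
E
```

```text
avgF [ 0.184 -0.282 -1.519] sd [0.301 0.461 0.625] p [ 0.524 -0.059  0.095]
t 17.675 p [ 0.524 -0.059  0.095] xyaw -10.099402424435722 z [ 0.001  0.    -1.   ] F [ 0.237  0.804 -0.635] M [ 0.021 -0.048 -0.007] w 0.2515617933939839 q [-0.253 -0.055  1.959  0.     1.237  1.494]
```

View pics/c13.png

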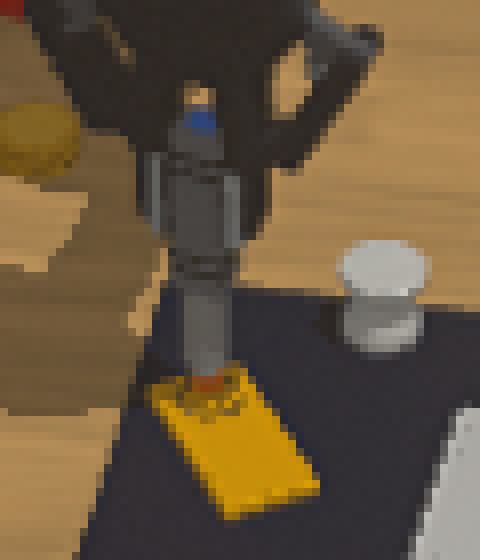

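```bash
python3 - <<'E'
from crop import *
avg(30)
E
```

```text
avgF [ 0.016  0.184 -1.177] sd [0.515 0.516 0.526] p [ 0.524 -0.059  0.095]
```

Call:
carry_out(slide=[[0,0,0.004],[0,0,0.008],[0,0,0.012],[0,0,0.016],[0,0,0.02],[0,0,0.024],[0,0,0.028],[0,0,0.028],[0,0,0.028]], twist=[[0,0,0],[0,0,0],[0,0,0],[0,0,0],[0,0,0],[0,0,0],[0,0,0],[0,0,0],[0,0,0]], fingers=[0,0,0,0,0,0,0,0,0])

```text
time: 20.35
position: [0.524, -0.0588, 0.0904]
ee_rot: [[0.985, -0.175, 0.001], [-0.175, -0.985, 0.0], [0.001, -0.0, -1.0]]
force: [-0.4, 1.0, -1.7]
width: 0.253
```

```bash
python3 - <<'E'
from crop import *
avg(16)
E
```

```text
avgF [ 0.002  0.128 -1.549] sd [0.51  0.655 0.277] p [ 0.524 -0.059  0.09 ]
```

Call:
carry_out(slide=[[0,0,0.003],[0,0,0.006],[0,0,0.009],[0,0,0.012],[0,0,0.0135],[0,0,0.0135]], twist=[[0,0,0],[0,0,0],[0,0,0],[0,0,0],[0,0,0],[0,0,0]], fingers=[0,0,0,0,0,0])

```text
time: 21.9
position: [0.524, -0.0588, 0.0884]
ee_rot: [[0.984, -0.175, 0.001], [-0.175, -0.984, 0.0], [0.001, -0.0, -1.0]]
force: [-0.8, -0.3, -1.4]
width: 0.249
```

```bash
python3 - <<'E'
from crop import *
np.set_printoptions(precision=5,suppress=True)
avg(16)
E
```

```text
avgF [-0.10741  0.05889 -1.40376] sd [0.63318 0.41714 0.57744] p [ 0.52405 -0.05876  0.08838]
```

Call:
carry_out(slide=[[0,0,0.003],[0,0,0.006],[0,0,0.009],[0,0,0.009]], twist=[[0,0,0],[0,0,0],[0,0,0],[0,0,0]], fingers=[0,0,0,0])

```text
time: 23.2
position: [0.5241, -0.0588, 0.0871]
ee_rot: [[0.985, -0.175, 0.001], [-0.175, -0.985, 0.0], [0.001, -0.0, -1.0]]
force: [-0.3, 0.1, 0.4]
width: 0.252
```

```bash
python3 - <<'E'
from crop import *
np.set_printoptions(precision=5,suppress=True)
avg(16);grab('scene','s9')
cv2.imwrite('pics/c14.png',crop('s9',240,185,40,40,14))
E
```

```text
avgF [-0.27924  0.08572  0.29076] sd [0.51034 0.39723 0.38848] p [ 0.52409 -0.05877  0.08707]
```

View pics/c14.png

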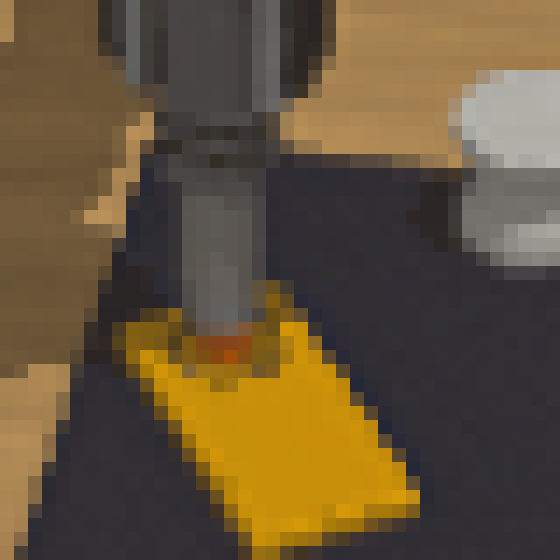

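The foot has made contact. In the crop it sits at (225,345), with the ring arc around it centred near (228,345). Pressing on gently.

Call:
carry_out(slide=[[0,0,0.003],[0,0,0.006],[0,0,0.009],[0,0,0.012],[0,0,0.015],[0,0,0.017],[0,0,0.017],[0,0,0.017]], twist=[[0,0,0],[0,0,0],[0,0,0],[0,0,0],[0,0,0],[0,0,0],[0,0,0],[0,0,0]], fingers=[0,0,0,0,0,0,0,0])

```text
time: 25.05
position: [0.5241, -0.0588, 0.0845]
ee_rot: [[0.984, -0.175, 0.001], [-0.175, -0.985, 0.0], [0.001, -0.0, -1.0]]
force: [-0.1, 0.8, 0.7]
width: 0.246
```

```bash
python3 - <<'E'
from crop import *
np.set_printoptions(precision=5,suppress=True)
avg(40)
E
```

```text
avgF [-0.04623  0.15519  1.18022] sd [0.45763 0.43441 0.46051] p [ 0.52407 -0.05877  0.08449]
```

Call:
carry_out(slide=[[0,0,0.002],[0,0,0.004],[0,0,0.0065],[0,0,0.0065]], twist=[[0,0,0],[0,0,0],[0,0,0],[0,0,0]], fingers=[0,0,0,0])

```text
time: 27.55
position: [0.5241, -0.0588, 0.0835]
ee_rot: [[0.984, -0.175, 0.001], [-0.175, -0.984, 0.0], [0.001, -0.0, -1.0]]
force: [-1.0, -0.1, 0.9]
width: 0.25
```

```bash
python3 - <<'E'
from crop import *
np.set_printoptions(precision=5,suppress=True)
avg(40);show();grab('scene','s10');grab('top','t10')
cv2.imwrite('pics/c15.png',np.hstack([crop('s10',240,185,40,40,14)]))
E
```

```text
avgF [0.04107 0.12201 1.60574] sd [0.54262 0.59731 0.48675] p [ 0.52406 -0.05877  0.08351]
t 29.55 p [ 0.52405 -0.05877  0.08349] xyaw -10.102684990642206 z [ 0.00131  0.00017 -1.     ] F [ 0.15834 -0.39582  2.24055] M [-0.01702 -0.12693  0.01154] w 0.2534591372492732 q [-0.25313 -0.04048  1.96504  0.00052  1.2158   1.49381]
```

View pics/c15.png

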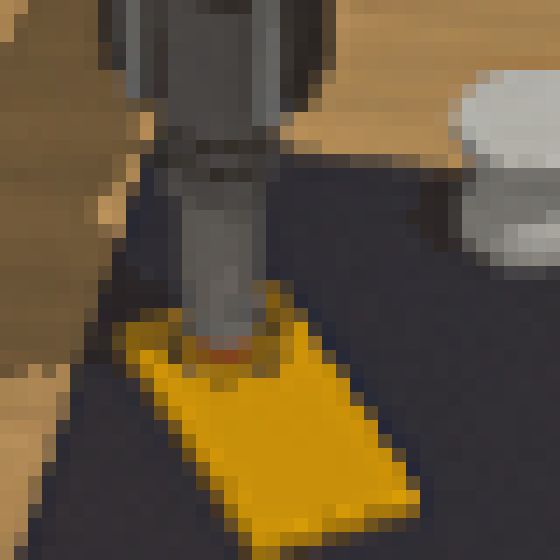

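View pics/s10.png

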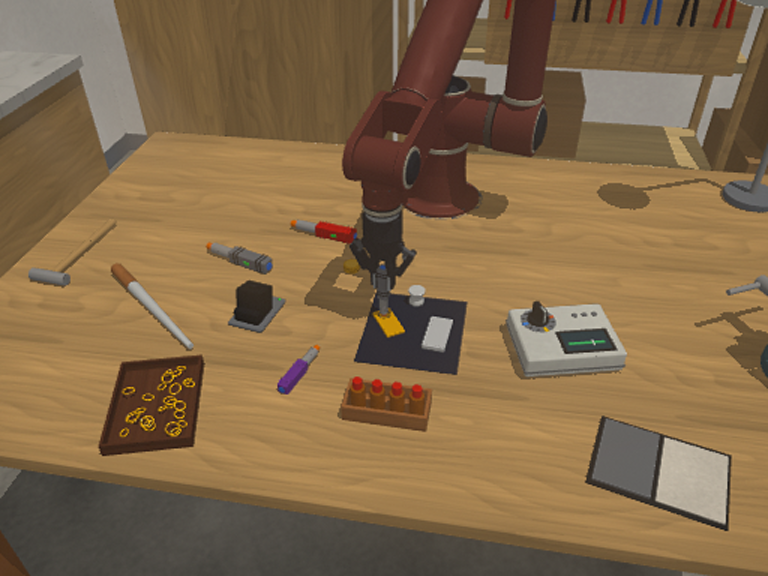

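```bash
python3 - <<'E'
from m import *
d=load('s10')
b=max(blobs('s10',(102,110,60),(125,255,255),(245,165,268,190),2),key=lambda b:b[2]);print(b,'top at',onz(d,b[0],b[1],.133),'TCP .5241 -.0588')
d6=load('s6');print('s6 top',onz(d6,254.125,158.125,.2005),'foot side', onz(d6,254.64,192.9,.0785),'TCP .5223 -.0608')
def bar(f):
    d=load(f);h=cv2.cvtColor(d['frame'],cv2.COLOR_RGB2HSV);k=cv2.inRange(h,(18,200,150),(32,255,255));k[:,:240]=0;k[:218]=0;k[235:]=0;k[:,285:]=0
    v,u=np.nonzero(k);return u.mean(),v.mean(),len(u)
print(bar('scene0'),bar('s10'))
x=np.abs(load('scene0')['frame'][245:290,225:290].astype(int)-d['frame'][245:290,225:290]).mean();print('box diff',x)
E
```

```text
(np.float64(254.71428571428572), np.float64(177.57142857142858), np.int32(7)) top at [ 0.5232 -0.0589  0.133 ] TCP .5241 -.0588
s6 top [ 0.5217 -0.0601  0.2005] foot side [ 0.5271 -0.059   0.0785] TCP .5223 -.0608
(np.float64(261.7014925373134), np.float64(220.0), 67) (np.float64(261.6521739130435), np.float64(220.1014492753623), 69)
box diff 4.219145299145299
```

```bash
python3 - <<'E'
from h import *
print(ticket.finish_job())
E
```

```text
the job is handed in; nothing more can be done
None
```

I set the selector to yellow, took the probe out of its dock, and handed the job in with the probe held upright and pressed lightly inside the ring on the gold bar. The job took about 30 s of the 69 s allowed.

**Selector:** I turned the knob about 57° to the yellow mark. The picture taken after releasing it shows the pointer in line with yellow. The gripper stood at 29.8° against a target of 29.8–30.2°.

**Press:**
- Before contact the average vertical force was about -1.35 N (the probe's weight plus offset). At the end it was +1.6 N, so the push is about 2.95 N, which means the foot is in about 5.4 mm.
- The arm's travel since the last contact-free reading allows at most 4.9 mm. The two figures disagree by about half a millimetre, both close to half travel.
- The last steps were at most 0.45 mm each.

**Position:** The foot is within about 2 mm of the ring's centre in the scene camera. The arm blocks the top camera there, so that is from one view only. The tool is within 0.1° of vertical, and the top of the probe is within 1 mm of being over the tool tip.

**Other objects:** The gold bar's image moved less than 0.15 pixel from start to end. In the last scene picture the silver bar, coins, loupe and bottle box look unmoved.

**Disagreement:** When I gripped the knob, its axis was about 2 mm nearer the robot than the cameras had placed it. I cancelled this out for the probe by working from relative measurements.

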